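# Clear the jammed sample-pot labeller

### The job

The pot labeller has stopped: a sample pot is jammed under the cover strips at the foot of the feed chute, and the take-up spindle is full of waste backing paper. Nudge the jammed pot back up the chute until it is clear of the strips, lift it out, keeping it upright, and set it down gently, standing, in the red reject tray; also slide the full roll of waste paper up off its spindle and put it in the cardboard waste box. Don't force the pot up against the strips, and leave the waiting pot higher up the chute, the spare label roll and the stack of Petri dishes where they stand.

Things in the scene. Friction and masses are not known exactly. Their poses are not given: they have to be found in the camera images.
- chute: Steel feed chute, fixed, rising at 10 degrees; its vibrator is off, so pots stay put on it. Origin on the lane floor at mid-lane, at the foot of the cover strips. x points up the slope along the lane (push the pot along +x), y across it, z square off the floor. Floor from x = -15 to 345 mm. Covered from x = 0 to 150 (walls 44.5 mm high at y = -32 and 43), open above beyond.
- open_lane (a point): On the chute's lane floor at mid-lane, x = 150 mm up the chute: the upper ends of the cover strips, where the open part begins (195 mm long). There the lane's two guides are only 15 mm high, 3 mm thick, at y = -30.5 and +33.5 mm (inner faces). Axes as the chute's.
- cover_strips: Two aluminium cover strips along the sides of the covered lane, fixed: chute x 0 to 150 mm, undersides 44.5 and tops 47.5 mm off the floor. Between them a slot, y = -23.5 to 23.5 mm, open at both ends. The pot cannot be lifted through it, but shut fingers let down through it can push the pot; push it low, as near its top rim it may rock up against the strips. Origin at chute x = 75 mm; screws stand 7 mm proud.
- side_shoe_mid (a point): Inner face of the green spring-loaded side shoe on the far side of the covered lane (chute x 25 to 125 mm, y about 30 mm, 8 to 28 mm off the floor). It pinches the jammed pot against the near wall, so that it takes about 3 to 7 N along the lane to slide it.
- deck (a point): Point on the labeller's steel deck, 75 mm below the chute's foot on the lane's line, 120 mm above the bench (the chute's foot is 8 mm above the deck). Steel and rubber rollers 50 mm high stand either side here, none within 40 mm of the lane's middle line; a 45 mm high peel plate 30 to 60 mm off that line 115 mm below the foot. The screen head, 240 mm high, is 90 mm from the spindle.
- jammed_pot_center (a point): Centre (half-way up) of the jammed pot: a plain round screw-lid sample pot, 60 mm diameter, 42 mm high, about 80 g, white with blue lid. It stands on the lane floor under the cover strips, its centre 75 to 105 mm up the chute; z is its axis (10 degrees off vertical on the chute). It is free of the strips once its centre is past 182 mm.
- jammed_pot: The same jammed pot; origin at the centre of its underside, z up its axis.
- waiting_pot_center (a point): Centre (half-way up) of the waiting pot, an identical pot standing in the open part of the chute, its centre 300 to 310 mm up. It must stay where it is.
- liner_roll_center (a point): Centre (half-way up) of the full roll of waste backing paper: a tan ring 60 mm outside diameter, 56 mm high, 26 mm bore, about 90 g, sitting loose and upright on the flange (84 mm diameter) of the take-up spindle, its underside 126 mm above the bench. The larger white label roll on the deck beside it (100 mm diameter, about 77 mm clear of the spindle's axis) belongs to the machine.
- liner_roll: The same roll; origin at the centre of its underside, z up its axis.
- spindle_top (a point): Tip of the take-up spindle, a fixed upright steel post 18 mm in diameter that stands 76 mm above its flange; the tip is 202 mm above the bench. The roll must rise straight until its underside is above this to come off.
- reject_tray: Red open tray, fixed, 130 mm (x) by 160 mm (y) by 25 mm high, walls and floor 4 mm thick. Origin under its centre, on the bench.
- waste_box: Cardboard open box, fixed, 130 mm (x) by 160 mm (y) by 85 mm high, walls and floor 5 mm thick. Origin under its centre, on the bench. Tray and box stand left and right in front of the labeller; which is where changes.
- petri_stack: Stack of five clear Petri dishes, 93 mm diameter, 70 mm high, loose at the right; origin at its underside.
- spare_labels: Spare white label roll, 90 mm diameter, 50 mm high, standing loose on the bench in front of the labeller; origin at its underside.

How it is judged:
On the way:
1. the jammed pot stands on the open part of the chute, clear of the cover strips (x of jammed_pot_center in the frame of chute between 0.18 and 0.27 m and z of jammed_pot_center in the frame of chute below 0.035 m), for 0.1 s.
At the end, for the whole second after the job is handed in: The jammed pot stands upright (within 0.12 rad) and at rest on the floor of the red tray; the roll of waste paper lies at rest inside the cardboard box, in any attitude, its centre below the rim; the waiting pot and the spare roll and Petri stack are within 25 and 30 mm of where they began (x of jammed_pot_center in the frame of reject_tray between -0.045 and 0.045 m and y of jammed_pot_center in the frame of reject_tray between -0.06 and 0.06 m and z of jammed_pot_center in the frame of reject_tray between 0.015 and 0.035 m and angle between jammed_pot_center's own z axis and vertical below 0.12 rad and linear speed of jammed_pot below 0.02 m/s and x of liner_roll_center in the frame of waste_box between -0.065 and 0.065 m and y of liner_roll_center in the frame of waste_box between -0.08 and 0.08 m and z of liner_roll_center in the frame of waste_box between 0.01 and 0.07 m and linear speed of liner_roll below 0.03 m/s); the robot touches nothing.
It fails at once if the jammed pot is tipped more than 0.6 rad (angle between jammed_pot_center's own z axis and vertical above 0.6 rad).
It fails at once if the jammed pot is forced against the cover strips with more than 25 N (contact force between jammed_pot and cover_strips above 25 N).
It fails at once if the jammed pot is dropped into the tray (faster than 0.7 m/s within 60 mm of its floor) (x of jammed_pot_center in the frame of reject_tray between -0.065 and 0.065 m and y of jammed_pot_center in the frame of reject_tray between -0.08 and 0.08 m and z of jammed_pot_center in the frame of reject_tray below 0.08 m and linear speed of jammed_pot above 0.7 m/s).
It fails at once if the waiting pot is moved more than 25 mm (distance of waiting_pot_center from where it was at the start of the episode above 0.025 m).
It fails at once if the spare label roll or the Petri stack is moved more than 30 mm (distance of any of petri_stack, spare_labels from where it was at the start of the episode above 0.03 m).
It also fails if it takes over 70 s, if anything falls off the work surface, if the arm or the gripper's body presses on something with over 40 N, if the wrist force passes 120 N, or if a joint passes its speed limit or range.

### The arm

A 7-joint arm with a two-finger parallel gripper is mounted at the origin on the work surface. World frame = base frame: x ahead of the robot, y to its left, z up, the work surface at z = 0. Lengths are in m, angles in rad, forces in N, time in s.
With the tool pointing down it reaches from about 0.4 to 0.85 m from the base axis. Payload 10.4 kg.
Tool frame: the origin (TCP) lies midway between the tips of the shut fingers; the grasp point (between the pads) lies 19 mm behind it (manip.pinch_z is the distance from the TCP to the grasp point, in m); y points along the fingers, x is the direction in which the jaws open and shut, and the axes are right-handed (so a half turn about y gives the same grasp; the last joint's range is limited). The gripper opens to 85 mm and grips with 20 to 120 N. Pads are 22 mm wide; open, the fingers measure 114 mm over their backs; the gripper's body (76 mm by 85 mm) begins 54 mm behind the grasp point. The pads swing forward as they close: fully open they stand 13 mm farther back than shut.
Start: joints at [1.154, 0.332, -0.065, 1.46, 0.022, 1.35, -0.088], TCP at [0.24, -0.577, 0.21] pointing down, gripper open.
Joint ranges: [-2.6, 2.6], [-0.5, 2.12], [-1.47, 1.34], [0.16, 2.42], [-1.27, 4.41], [0.06, 2.06], [-2.6, 2.6]. Speed limits (rad/s): [2.22, 2.22, 2.79, 2.79, 3.14, 3.14, 3.14].

### API

Orientations are given as a unit quaternion [x, y, z, w].
In Python, from workcell import manip gives the robot as it stands.
- The arm moves only by the shell command python3 -m pendant 'ROWS' [OPENING] [FORCE]. ROWS is a JSON object of lists of equal length, an entry for each row: "offset": the shift along the tool's x, y, z scaled (see below), a list of three; "turn": the turn, a rotation vector about the tool's x, y, z scaled (see below), a list of three. A call has 1 to 12 rows; each row is the pose to reach, as a shift and turn from the pose measured when the call began, along the tool's axes at that moment; what a row does not reach only later rows make up. The controller multiplies each number of a shift by 200 mm and each number of a turn by 45 degrees. A row lasts 1/8 s, in which the tool goes at most 62.5 mm and 10.7 degrees, less where a joint would pass 70% of its speed; a pose out of reach is approached as far as the arm can. A call with a number of a shift or a turn outside -1 to 1 is refused whole. A call with a gripper value outside its range is refused whole. OPENING is the opening in per cent of the stroke, from 0 (shut) to 100 (fully open), set as the call begins (- or left out, the last holds). The fingers move at their own pace and stop on an object; FORCE is the grip in N (left out, the last holds). Time passes only in rows, so rows that repeat a pose let the fingers close. It gives the time, the measured TCP pose, the force and the opening at its end, in the units of the state.
- manip.get_obs(): the state, without advancing time (a new reading comes with each control period).
- manip.camera(name): name is "scene" or "top" or "wrist"; returns (picture, depth): 480x640x3 uint8, red, green, blue; 480x640 float32, m along the optical axis (not along the pixel's ray), 0 where there is no reading.
- manip.camera_model(name): a dict with "intrinsics" (3x3 intrinsics, pixels), "R" (3x3) and "t" (3): a world point X has camera coordinates R X + t; the wrist camera has in their place "tool_from_camera" (4x4, takes a point from camera to tool coordinates, whose origin is the TCP and whose axes are the tool frame's). Camera axes: x right, y down, z forward; pixel columns grow to the right and rows downward; lengths in m; the calibration is good to about 2 mm. A picture is of the moment at which its call begins: read the wrist's pose just before it. camera_model takes no time and is no camera call.
- manip.hand_in(): hands the job in, once; it reports no verdict.
The state is a dict: "clock": time; "joint_pos": joint angles; "joint_velocities": joint speeds; "tau": joint torques, N m; "position": TCP position; "ee_rot": TCP orientation; "ft_force": force on the tool from outside, world axes, zero at the start; "torque": the same for the moment, N m; "grip_width": opening from 0.0 (shut) to 1.0 (fully open).
Only numpy, scipy, OpenCV 4.12 (cv2) and the standard library are available. Lean on these libraries where they do the work, as an engineer would, in place of code of your own. Each camera call takes 0.05 s, during which the arm holds its last target. There are 200 camera calls.

## Working session

There is one attempt and no reset: what is moved stays moved. The work goes in short steps, Python scripts to look and compute and a shell command to move; the robot and the scene stay as the last step left them, time stands still between calls to the robot, and variables do not carry over. Pictures are saved under pics/ and viewed, about 8 in all and at most 12, crops included, and the job is handed in when it is done.

```bash
mkdir -p pics; ls; python3 - <<'E'
from workcell import manip
import cv2, numpy as np
o=manip.get_obs(); print({k:np.round(v,3).tolist() for k,v in o.items()}, manip.pinch_z)
for n in ("scene","top"):
    p,d=manip.camera(n); cv2.imwrite(f"pics/{n}0.png",p[:,:,::-1]); np.savez(f"pics/{n}0.npz",p=p,d=d)
    m=manip.camera_model(n); print(n,{k:np.round(v,4).tolist() for k,v in m.items()})
m=manip.camera_model("wrist"); print({k:np.round(v,4).tolist() for k,v in m.items()})
E
```

```text
pics
{'clock': 0.0, 'joint_pos': [1.154, 0.333, -0.065, 1.461, 0.022, 1.35, -0.089], 'joint_velocities': [-0.001, -0.0, 0.0, -0.0, 0.0, 0.002, -0.0], 'tau': [-0.001, -62.543, 0.049, -39.162, 0.016, 0.01, 0.0], 'position': [0.24, -0.577, 0.21], 'ee_rot': [-0.588, 0.393, -0.392, 0.588], 'ft_force': [0.53, 0.147, -0.612], 'torque': [0.018, -0.017, 0.018], 'grip_width': 1.002} 0.0187
scene {'intrinsics': [[532.2009, 0.0, 318.9131], [0.0, 532.2009, 237.1628], [0.0, 0.0, 1.0]], 'R': [[-0.5875, 0.8092, 0.0072], [0.462, 0.3427, -0.818], [-0.6644, -0.4772, -0.5752]], 't': [0.4028, -0.1146, 1.4287]}
top {'intrinsics': [[512.3405, 0.0, 323.355], [0.0, 512.3405, 235.7186], [0.0, 0.0, 1.0]], 'R': [[0.0095, -0.9999, 0.0053], [-0.9889, -0.0102, -0.148], [0.1481, -0.0039, -0.989]], 't': [-0.0876, 0.5368, 1.0798]}
{'intrinsics': [[343.7225, 0.0, 326.4931], [0.0, 343.7225, 240.7449], [0.0, 0.0, 1.0]], 'tool_from_camera': [[1.0, 0.0005, -0.0001, 0.0008], [0.0002, -0.286, 0.9582, -0.1637], [0.0004, -0.9582, -0.286, 0.072], [0.0, 0.0, 0.0, 1.0]]}
```

View pics/top0.png

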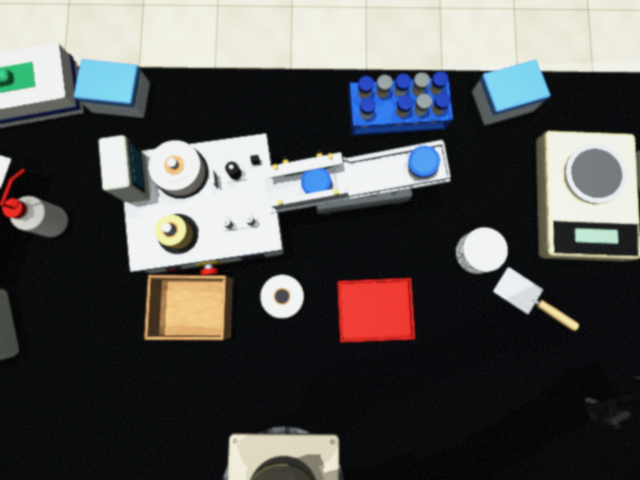

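View pics/scene0.png

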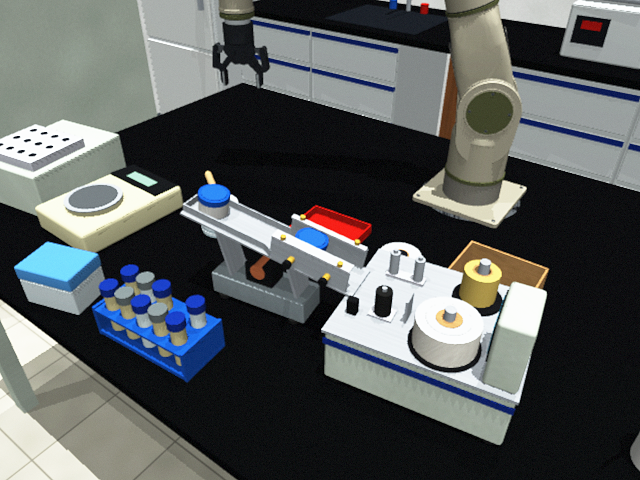

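```bash
cat > h.py <<'E'
import numpy as np, cv2
from workcell import manip
from scipy.spatial.transform import Rotation as Ro
def cloud(n,d):
    m=manip.camera_model(n); K=np.array(m["intrinsics"]); v,u=np.mgrid[:480,:640]
    c=np.stack([(u-K[0,2])/K[0,0]*d,(v-K[1,2])/K[1,1]*d,d],-1)
    if n=="wrist":
        o=manip.get_obs(); T=np.array(m["tool_from_camera"]); R=Ro.from_quat(o["ee_rot"]).as_matrix()
        return (c@T[:3,:3].T+T[:3,3])@R.T+np.array(o["position"])
    return (c-np.array(m["t"]))@np.array(m["R"])
def blobs(mask,mn=60):
    n,l,s,c=cv2.connectedComponentsWithStats(mask.astype(np.uint8)); return [(l==i) for i in range(1,n) if s[i,4]>=mn]
def tool(goal,pos=None,q=None):
    "world displacement to goal in tool axes, units of 200mm"
    o=manip.get_obs(); R=Ro.from_quat(o["ee_rot"]).as_matrix()
    return np.round(R.T@(np.array(goal)-o["position"])/.2,3)
E
python3 - <<'E'
from h import *
print(Ro.from_quat(manip.get_obs()["ee_rot"]).as_matrix().round(3).tolist())
for n in("top","scene"):
    z=np.load(f"pics/{n}0.npz");p=z["p"];d=z["d"];X=cloud(n,d);h=cv2.cvtColor(p,cv2.COLOR_RGB2HSV);H,S,V=[h[...,i].astype(int) for i in range(3)]
    ok=d>0
    ms={"blue":(abs(H-107)<12)&(S>150)&(V>60),"red":((H<5)|(H>175))&(S>180)&(V>80),"tan":(abs(H-20)<10)&(S>70)&(V>70)}
    for k,m in ms.items():
        for b in blobs(m&ok):
            q=X[b]; v,u=np.nonzero(b); 
            if k=="blue" and q[:,2].max()<.12: continue
            print(n,k,len(q),"uv",u.mean().round(),v.mean().round(),"lo",np.percentile(q,2,0).round(3),"med",np.median(q,0).round(3),"hi",np.percentile(q,98,0).round(3))
    # height-class summary
    if n=="top":
        big=cv2.resize(p[110:280,110:470,::-1],None,fx=2.2,fy=2.2,interpolation=cv2.INTER_CUBIC);cv2.imwrite("pics/topz.png",big)
        for u,v in [(485,250),(282,296),(275,290),(272,190),(340,158),(345,187),(345,180),(300,185),(290,163),(165,229),(180,160),(120,165),(445,143),(450,180),(400,180),(400,172),(370,165)]: print((u,v),X[v,u].round(3),p[v,u])
E
```

```text
[[0.384, -0.001, 0.923], [-0.923, 0.001, 0.384], [-0.001, -1.0, -0.0]]
top blue 4269 uv 398.0 106.0 lo [ 0.786 -0.36   0.001] med [ 0.817 -0.24   0.063] hi [ 0.901 -0.143  0.117]
top blue 733 uv 423.0 161.0 lo [ 0.628 -0.292  0.215] med [ 0.653 -0.268  0.222] hi [ 0.679 -0.243  0.227]
top blue 555 uv 316.0 180.0 lo [ 0.604 -0.092  0.179] med [ 0.624 -0.066  0.186] hi [ 0.644 -0.039  0.191]
top red 525 uv 11.0 199.0 lo [ 0.555  0.5   -0.003] med [0.58  0.53  0.153] hi [0.674 0.652 0.2  ]
top red 95 uv 208.0 271.0 lo [ 0.449  0.145 -0.001] med [0.455 0.159 0.068] hi [0.463 0.192 0.074]
top red 4675 uv 376.0 310.0 lo [ 0.315 -0.277 -0.002] med [ 0.379 -0.2    0.004] hi [ 0.444 -0.119  0.026]
top tan 174 uv 175.0 166.0 lo [0.638 0.195 0.171] med [0.65  0.207 0.175] hi [0.672 0.229 0.179]
top tan 214 uv 183.0 237.0 lo [0.497 0.181 0.125] med [0.51  0.188 0.158] hi [0.552 0.228 0.181]
top tan 128 uv 171.0 231.0 lo [0.509 0.196 0.138] med [0.521 0.209 0.181] hi [0.542 0.226 0.184]
top tan 74 uv 207.0 263.0 lo [0.47  0.142 0.031] med [0.474 0.161 0.065] hi [0.479 0.193 0.08 ]
top tan 4846 uv
[... 1979 characters left out ...]
6  0.126 -0.001] med [0.339 0.215 0.081] hi [0.558 0.282 0.182]
scene tan 68 uv 134.0 287.0 lo [ 0.823 -0.329  0.066] med [ 0.828 -0.319  0.083] hi [ 0.837 -0.316  0.093]
scene tan 250 uv 119.0 307.0 lo [ 0.87  -0.325  0.066] med [ 0.879 -0.289  0.08 ] hi [ 0.885 -0.273  0.093]
scene tan 90 uv 167.0 301.0 lo [ 0.81  -0.249  0.065] med [ 0.819 -0.239  0.085] hi [ 0.831 -0.236  0.092]
scene tan 242 uv 449.0 320.0 lo [0.641 0.198 0.173] med [0.663 0.22  0.175] hi [0.675 0.234 0.181]
scene tan 143 uv 160.0 329.0 lo [ 0.862 -0.206  0.066] med [ 0.871 -0.197  0.079] hi [ 0.877 -0.193  0.093]
scene tan 177 uv 179.0 337.0 lo [ 0.852 -0.167  0.065] med [ 0.867 -0.157  0.079] hi [ 0.873 -0.153  0.093]
```

View pics/topz.png

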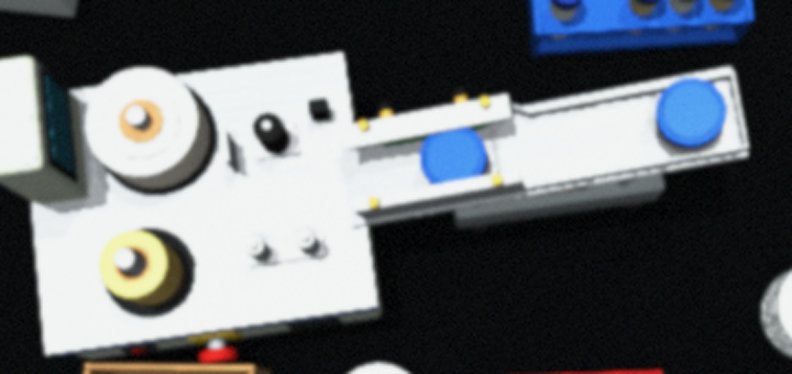

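The pictures show the jammed lid at top px (316,180), the waiting lid at (423,161), the tan roll at (175,232), the tray at (376,310) and the box at (188,307). The lane's heading and the two lids' heights agree with the stated chute geometry. I'm moving towards the chute with the fingers shut.

```bash
cat >> h.py <<'E'
a,b=np.radians(8.2),np.radians(10)
ex=np.array([np.sin(a)*np.cos(b),-np.cos(a)*np.cos(b),np.sin(b)]); ey=np.array([np.cos(a),np.sin(a),0]); ez=np.cross(ex,ey)
O=np.array([.6126,.021,.128])
C=np.stack([ex,ey,ez],1)
def ch(x,y,z): return O+C@np.array([x,y,z])/1000
def tochute(p): return ((np.array(p)-O)@C*1000).round(1)
RP=np.stack([ex,-ez,ey],1)   # tool x along lane, y into the floor
def st():
    o=manip.get_obs(); R=Ro.from_quat(o["ee_rot"]); return np.array(o["position"]),R,o
def go(goal,Rg):
    p,R,o=st(); M=R.as_matrix()
    print("off",np.round(M.T@(np.array(goal)-p)/.2,3),"turn",np.round(np.degrees((R.inv()*Ro.from_matrix(Rg)).as_rotvec())/45,3),"chute",tochute(p),"F",np.round(o["ft_force"],1),"g",round(o["grip_width"],3),"t",o["clock"])
E
python3 -m pendant '{"offset":[[0,-0.3,0.1],[-0.2,-0.6,0.3],[-0.4,-0.75,0.55],[-0.6,-0.75,0.8],[-0.8,-0.75,1],[-0.95,-0.75,1],[-0.95,-0.75,1]],"turn":[[0,0,0],[0,0.1,0],[0,0.2,0],[0,0.3,0],[0,0.3,0],[0,0.3,0],[0,0.3,0]]}' 0 30
python3 -c "
from h import *
go(ch(35,0,100),RP)"
```

```text
clock: 0.98
position: [0.3524, -0.3218, 0.3606]
ee_rot: [-0.539, 0.458, -0.458, 0.539]
ft_force: [0.1, -0.6, 0.1]
grip_width: -0.002
off [-1.394  0.641  1.56 ] turn [-0.003  0.025 -0.222] chute [ 337.9 -306.4  176.6] F [ 0.1 -0.6  0.1] g -0.002 t 0.975
```

```bash

python3 -m pendant '{"offset":[[-0.25,0,0.25],[-0.5,0,0.5],[-0.75,0,0.75],[-1,0,1],[-1,0,1],[-1,0,1]],"turn":[[0,0,0],[0,0,-0.1],[0,0.025,-0.222],[0,0.025,-0.222],[0,0.025,-0.222],[0,0.025,-0.222]]}'
python3 - <<'E'
from h import *
go(ch(35,0,100),RP)
p,d=manip.camera("wrist"); cv2.imwrite("pics/w1.png",p[:,:,::-1]); np.savez("pics/w1.npz",p=p,d=d)
E
```

```text
clock: 1.72
position: [0.5184, -0.09, 0.3597]
ee_rot: [0.573, -0.414, 0.506, -0.494]
ft_force: [-1.1, -1.5, 0.6]
grip_width: 0.002
off [-0.498  0.559  0.546] turn [-0.002  0.005 -0.003] chute [ 135.2 -109.1  211.4] F [-1.1 -1.5  0.6] g 0.002 t 1.725
```

View pics/w1.png

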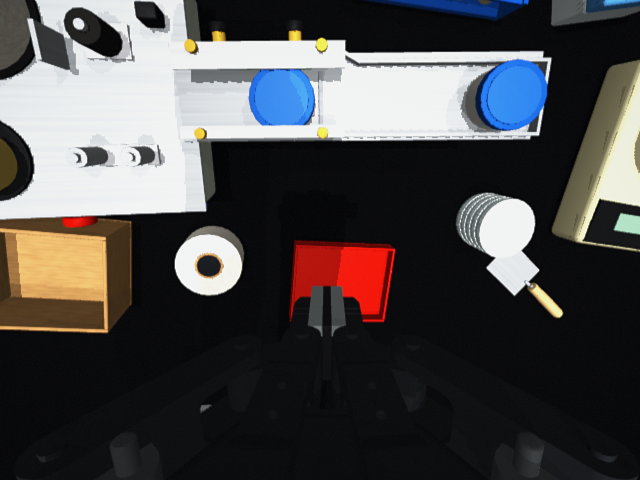

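```bash
python3 - <<'E'
from h import *
z=np.load("pics/w1.npz");p=z["p"];d=z["d"]
P,R,o=st(); X=cloud("wrist",d); T=(X-P)@R.as_matrix()
m=(d>0)&(d<.3)&(abs(T[...,1]+.04)<.06)&(abs(T[...,0])<.08)
q=T[m]*1000
for y in range(-90,10,6):
    s=q[(q[:,1]>=y)&(q[:,1]<y+6)]
    if len(s)>5: print(y,np.percentile(s[:,0],[1,99]).round(1),np.percentile(s[:,2],[1,99]).round(1))
h=cv2.cvtColor(p,cv2.COLOR_RGB2HSV).astype(int);bl=(abs(h[...,0]-107)<12)&(h[...,1]>150)&(d>0)
for B in blobs(bl,400):
    v,u=np.nonzero(B);print("lid",u.mean(),v.mean(),tochute(np.median(X[B],0)),tochute(np.percentile(X[B],1,0)))
    Q=(X[B]-O)@C*1000;Q=Q[abs(Q[:,2]-42)<6];print(np.percentile(Q,[1,50,99],axis=0).round(1).tolist())
W=(X-O)@C*1000
s=W[(d>0)&(abs(W[...,2]-47.5)<3.0)&(W[...,0]>-20)&(W[...,0]<170)&(abs(W[...,1])<50)&(p.min(-1)>120)]
print("strip x",np.percentile(s[:,0],[.5,99.5]),"z",np.median(s[:,2]),"far inner",np.percentile(s[s[:,1]>10][:,1],1),"near inner",np.percentile(s[s[:,1]<-10][:,1],99))
E
```

```text
-90 [-44.6  46.6] [-8.5 16.9]
-84 [-39.7  41.6] [-8.9 12.3]
-78 [-35.4  37.6] [-8.8 13.1]
-72 [-31.2  33.5] [-10.   13.4]
-66 [-25.1  23. ] [ 5.5 13.3]
-60 [-5.3  7.5] [-10.9  11.1]
-54 [-12.3  14.2] [ 6.  11.1]
-48 [-12.4  14.3] [ 5.9 11. ]
-42 [-12.4  14.2] [ 5.7 11.1]
-36 [-12.1  14. ] [ 6. 11.]
-30 [-11.3  12.8] [ 6.  10.9]
lid 461.8399134667388 6.7798810167658194 [ 332.5  134.4 -176.4] [ 403.3  110.2 -201.9]Traceback (most recent call last):
  File "<stdin>", line 12, in <module>
    return _quantile_unchecked(
        a, q, axis, out, overwrite_input, method, keepdims, weights)
    return _ureduce(a,
                    func=_quantile_ureduce_func,
    ...<5 lines>...
                    overwrite_input=overwrite_input,
                    method=method)
    r = func(a, **kwargs)
    result = _quantile(arr,
                       quantiles=q,
    ...<2 lines>...
                       out=out,
                       weights=wgt)
    slices_having_nans = np.isnan(arr[-1, ...])
                                  ~~~^^^^^^^^^
IndexError: index -1 is out of bounds for axis 0 with size 0
```

```bash
python3 - <<'E'
from h import *
z=np.load("pics/w1.npz");p=z["p"];d=z["d"]
P,R,o=st(); X=cloud("wrist",d); T=(X-P)@R.as_matrix()*1000
for v in range(262,345,6): print(v,[(round(float(d[v,u]),3),T[v,u].round(0).tolist()) for u in (320,327,336)])
h=cv2.cvtColor(p,cv2.COLOR_RGB2HSV).astype(int);bl=(abs(h[...,0]-107)<12)&(h[...,1]>150)&(d>0)
W=(X-O)@C*1000
for B in blobs(bl,400):
    Q=W[B];Q=Q[abs(Q[:,2]-42)<8]
    if len(Q)>100:print("lid",np.percentile(Q,[1,50,99],axis=0).round(1).tolist())
s=W[(d>0)&(abs(W[...,2]-47.5)<4.0)&(W[...,0]>-20)&(W[...,0]<170)&(abs(W[...,1])<50)&(p.min(-1)>120)]
print(len(s),"strip x",np.percentile(s[:,0],[.5,99.5]),"z",np.median(s[:,2]),"far inner",np.percentile(s[s[:,1]>10][:,1],1),"near inner",np.percentile(s[s[:,1]<-10][:,1],99))
E
```

```text
262 [(0.555, [-10.0, 358.0, -119.0]), (0.559, [2.0, 362.0, -121.0]), (0.562, [16.0, 365.0, -122.0])]
268 [(0.559, [-10.0, 359.0, -130.0]), (0.561, [2.0, 361.0, -131.0]), (0.565, [17.0, 365.0, -132.0])]
274 [(0.562, [-10.0, 359.0, -141.0]), (0.565, [2.0, 362.0, -142.0]), (0.568, [17.0, 365.0, -143.0])]
280 [(0.565, [-10.0, 359.0, -151.0]), (0.566, [2.0, 360.0, -152.0]), (0.569, [17.0, 363.0, -153.0])]
286 [(0.15, [-2.0, -25.0, 10.0]), (0.149, [1.0, -26.0, 11.0]), (0.151, [5.0, -25.0, 10.0])]
292 [(0.144, [-2.0, -32.0, 11.0]), (0.146, [1.0, -30.0, 10.0]), (0.145, [5.0, -31.0, 10.0])]
298 [(0.139, [-2.0, -37.0, 10.0]), (0.138, [1.0, -38.0, 11.0]), (0.139, [5.0, -37.0, 10.0])]
304 [(0.134, [-2.0, -42.0, 10.0]), (0.134, [1.0, -43.0, 10.0]), (0.134, [5.0, -42.0, 10.0])]
310 [(0.129, [-1.0, -47.0, 10.0]), (0.128, [1.0, -48.0, 11.0]), (0.129, [5.0, -48.0, 11.0])]
316 [(0.125, [-1.0, -52.0, 10.0]), (0.125, [1.0, -52.0, 10.0]), (0.125, [4.0, -52.0, 10.0])]
322 [(0.12, [-1.0, -57.0, 11.0]), (0.12, [1.0, -56.0, 10.0]), (0.121, [4.0, -56.0, 10.0])]
328 [(0.119, [-1.0, -58.0, 9.0]), (0.118, [1.0, -59.0, 10.0]), (0.119, [4.0, -58.0, 9.0])]
334 [(0.112, [-1.0, -65.0, 11.0]), (0.12, [1.0, -58.0, 7.0]), (0.111, [4.0, -66.0, 12.0])]
340 [(0.11, [-1.0, -67.0, 10.0]), (0.12, [1.0, -58.0, 5.0]), (0.108, [4.0, -69.0, 11.0])]
lid [[276.2, -28.4, 35.7], [303.5, -0.3, 42.2], [332.7, 26.5, 44.2]]
lid [[69.3, -25.3, 40.1], [97.2, -2.4, 42.2], [124.6, 19.9, 44.2]]
6397 strip x [  4.08767149 152.65112151] z 47.11366881996955 far inner 20.27029737655437 near inner -26.335543856271816
```

```bash
python3 - <<'E'
from h import *
P,R,o=st()
for n in("scene","top"):
    p,d=manip.camera(n); T=(cloud(n,d)-P)@R.as_matrix()*1000
    m=(d>0)&(abs(T[...,0])<60)&(abs(T[...,2])<50)&(T[...,1]>-120)&(T[...,1]<60)
    q=T[m]; print(n,len(q))
    for y in range(-90,20,8):
        s=q[(q[:,1]>=y)&(q[:,1]<y+8)]
        if len(s)>3: print(y,len(s),s.min(0).round(),s.max(0).round())
E
```

```text
scene 2172
-90 218 [-48. -90. -15.] [ 48. -82.  21.]
-82 235 [-40. -82. -10.] [ 41. -74.  17.]
-74 189 [-34. -74. -10.] [ 35. -66.  18.]
-66 84 [-20. -66.   2.] [ 28. -58.  17.]
-58 83 [-15. -58.  -4.] [ 14. -50.  15.]
-50 82 [-15. -50.  -6.] [ 14. -42.  17.]
-42 81 [-15. -42.  -4.] [ 14. -34.  15.]
-34 68 [-15. -34.  -2.] [ 13. -26.  16.]
-26 21 [ -8. -26.  -2.] [  5. -20.  15.]
top 325
-90 25 [ 29. -90. -13.] [ 46. -82.  -5.]
-82 35 [ 24. -82. -14.] [ 43. -74.  -3.]
-74 12 [ 23. -73. -14.] [ 36. -68.  -4.]
-34 4 [  8. -33. -12.] [ 15. -26.  -8.]
```

```bash
cat >> h.py <<'E'
RT=RP@Ro.from_rotvec([0,0,-np.radians(6)]).as_matrix()
E
python3 -m pendant '{"offset":[[-0.25,0,0.25],[-0.48,0.1,0.48],[-0.525,0.3,0.54],[-0.525,0.55,0.54],[-0.525,0.55,0.54],[-0.525,0.55,0.54]],"turn":[[0,0,0],[0,0,-0.13],[0,0,-0.13],[0,0,-0.13],[0,0,-0.13],[0,0,-0.13]]}'
python3 -c "
from h import *
go(ch(30,-1,10),RT)"
```

```text
clock: 2.62
position: [0.6127, 0.004, 0.2364]
ee_rot: [0.591, -0.385, 0.534, -0.465]
ft_force: [-0.0, 0.1, 0.4]
grip_width: 0.002
off [-0.075  0.464  0.005] turn [-0.003 -0.006 -0.003] chute [ 35.4  -2.3 103.8] F [-0.   0.1  0.4] g 0.002 t 2.625
```

```bash

python3 -m pendant '{"offset":[[-0.03,0.15,0.005],[-0.06,0.3,0.005],[-0.07,0.37,0.005],[-0.075,0.41,0.005],[-0.075,0.44,0.005],[-0.075,0.44,0.005]],"turn":[[0,0,0],[0,0,0],[0,0,0],[0,0,0],[0,0,0],[0,0,0]]}'
python3 -c "
from h import *
go(ch(30,-1,-6),RT)"
```

```text
clock: 3.38
position: [0.6156, -0.0055, 0.148]
ee_rot: [0.591, -0.385, 0.534, -0.465]
ft_force: [0.2, 0.8, -0.0]
grip_width: -0.003
off [-0.009  0.105 -0.001] turn [-0.003 -0.006 -0.003] chute [29.7 -0.8 15.1] F [ 0.2  0.8 -0. ] g -0.003 t 3.375
```

```bash

python3 -m pendant '{"offset":[[0,0.025,0],[0,0.05,0],[0,0.05,0]],"turn":[[0,0,0],[0,0,0],[0,0,0]]}'
python3 -m pendant '{"offset":[[0,0.02,0],[0,0.035,0],[0,0.035,0]],"turn":[[0,0,0],[0,0,0],[0,0,0]]}'
python3 - <<'E'
from h import *
go(ch(30,-1,-6),RT)
P,R,o=st()
p,d=manip.camera("scene"); cv2.imwrite("pics/s2.png",cv2.resize(p[150:350,180:440,::-1],None,fx=2.8,fy=2.8))
W=(cloud("scene",d)-O)@C*1000
m=(d>0)&(abs(W[...,0]-30)<40)&(abs(W[...,1])<22)&(p.max(-1)<110)
print(np.percentile(W[m],[1,50,99],axis=0).round())
E
```

```text
clock: 3.75
position: [0.6158, -0.0084, 0.1379]
ee_rot: [0.591, -0.385, 0.534, -0.465]
ft_force: [0.2, -0.3, -0.3]
grip_width: 0.001
clock: 4.12
position: [0.6159, -0.0105, 0.1309]
ee_rot: [0.592, -0.385, 0.534, -0.465]
ft_force: [0.3, -0.6, 0.5]
grip_width: -0.003
off [-0.01   0.016  0.001] turn [-0.002 -0.006 -0.003] chute [31.6 -1.2 -2.7] F [ 0.3 -0.6  0.5] g -0.003 t 4.125
[[  -9.  -21. -142.]
 [  37.   11.   93.]
 [  69.   21.  414.]]
```

View pics/s2.png

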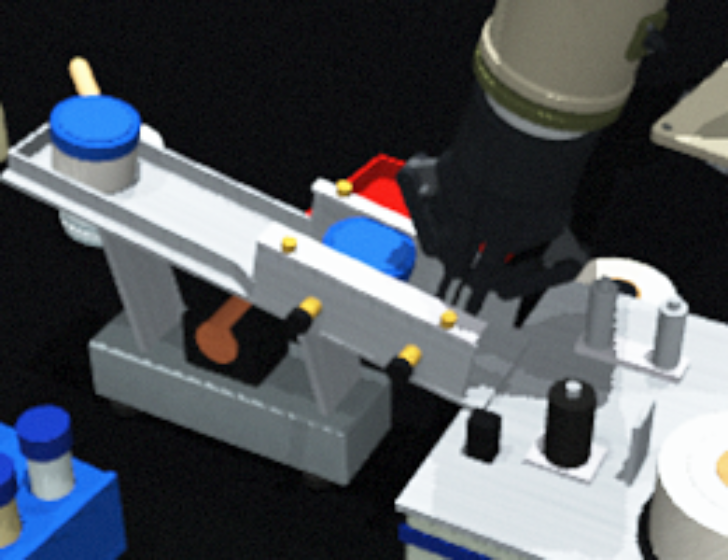

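```bash

python3 -m pendant '{"offset":[[0,0.018,0],[0,0.036,0],[0.04,0.04,0],[0.08,0.044,0],[0.12,0.048,0],[0.16,0.052,0],[0.19,0.055,0],[0.22,0.059,0],[0.22,0.059,0]],"turn":[[0,0,0],[0,0,0],[0,0,0],[0,0,0],[0,0,0],[0,0,0],[0,0,0],[0,0,0],[0,0,0]]}'
cat > look.py <<'E'
import sys
from h import *
n=sys.argv[1]; p,d=manip.camera(n); X=cloud(n,d); W=(X-O)@C*1000
h=cv2.cvtColor(p,cv2.COLOR_RGB2HSV).astype(int);bl=(abs(h[...,0]-107)<12)&(h[...,1]>150)&(d>0)&(W[...,0]>40)&(W[...,0]<360)&(abs(W[...,1])<60)&(abs(W[...,2]-42)<40)
for B in blobs(bl,60):
    Q=W[B];print("lid",len(Q),np.percentile(Q,[2,50,98],axis=0).round(1).tolist())
if len(sys.argv)>2: cv2.imwrite(sys.argv[2],p[:,:,::-1])
go(ch(150,-1,-10),RT)
E
python3 look.py scene
```

```text
clock: 5.3
position: [0.6225, -0.0555, 0.132]
ee_rot: [0.591, -0.385, 0.534, -0.465]
ft_force: [0.5, 2.3, 1.4]
grip_width: 0.002
lid 599 [[272.8, -22.2, 32.2], [296.9, 9.5, 41.4], [327.0, 33.1, 43.9]]
lid 371 [[85.9, -21.5, 38.7], [117.9, 2.1, 41.8], [143.1, 15.3, 63.8]]
off [0.364 0.04  0.002] turn [-0.003 -0.006 -0.003] chute [76.7 -1.1 -9.5] F [0.4 3.1 1.1] g -0.002 t 5.35
```

```bash

python3 -m pendant '{"offset":[[0.04,0.004,0],[0.08,0.008,0],[0.12,0.012,0],[0.16,0.017,0],[0.2,0.021,0],[0.24,0.025,0],[0.28,0.029,0],[0.32,0.034,0],[0.36,0.038,0],[0.4,0.042,0],[0.42,0.044,0],[0.42,0.044,0]],"turn":[[0,0,0],[0,0,0],[0,0,0],[0,0,0],[0,0,0],[0,0,0],[0,0,0],[0,0,0],[0,0,0],[0,0,0],[0,0,0],[0,0,0]]}'
python3 look.py scene;python3 look.py top
```

```text
clock: 6.85
position: [0.6339, -0.1385, 0.1465]
ee_rot: [0.591, -0.385, 0.534, -0.465]
ft_force: [-0.4, -0.5, -0.3]
grip_width: -0.002
lid 597 [[272.7, -21.7, 32.4], [297.4, 9.8, 41.2], [327.1, 33.1, 43.8]]
lid 569 [[172.0, -17.8, 31.9], [198.9, 11.1, 41.5], [226.6, 31.0, 62.3]]
off [-0.057 -0.005  0.003] turn [-0.002 -0.007 -0.002] chute [161.4  -1.7  -9.8] F [-0.1 -0.4 -1.1] g 0.001 t 6.9
lid 734 [[278.1, -26.7, 36.4], [303.2, -1.1, 41.8], [328.1, 24.7, 45.3]]
lid 458 [[182.1, -29.1, 36.3], [211.7, -12.2, 41.6], [229.1, 19.6, 62.7]]
off [-0.056 -0.005  0.003] turn [-0.002 -0.006 -0.003] chute [161.1  -1.7  -9.8] F [-0.5  0.1 -0.8] g 0.002 t 6.95
```

```bash

python3 -m pendant '{"offset":[[-0.02,-0.05,0],[-0.02,-0.3,0],[0,-0.55,0],[0.1,-0.75,0],[0.15,-0.75,0],[0.15,-0.75,0],[0.15,-0.75,0]],"turn":[[0,0,0],[0,0,0],[0,0,0.05],[0,0,0.13],[0,0,0.13],[0,0,0.13],[0,0,0.13]]}' 88 30
sed -i 's/^go(.*/go(ch(204,-1,-4),RP)/' look.py
python3 look.py wrist pics/w3.png;python3 look.py top
```

```text
clock: 7.82
position: [0.6311, -0.125, 0.2974]
ee_rot: [0.572, -0.415, 0.509, -0.492]
ft_force: [0.0, 0.8, -0.6]
grip_width: 0.879
lid 4558 [[274.3, -24.6, 34.3], [300.7, 3.4, 42.4], [329.2, 28.7, 44.0]]
lid 4267 [[176.5, -26.7, 40.2], [202.3, 1.2, 42.5], [228.9, 27.1, 44.0]]
off [0.148 0.727 0.007] turn [-0.001 -0.004 -0.   ] chute [174.3  -2.5 141.4] F [-0.7 -0.2 -0.9] g 0.88 t 7.875
lid 733 [[278.0, -26.4, 37.3], [303.1, -1.0, 41.5], [328.0, 25.2, 45.5]]
lid 393 [[201.5, -28.1, 38.0], [213.6, -3.5, 41.6], [229.3, 23.7, 44.7]]
off [0.148 0.728 0.007] turn [-0.001 -0.004  0.   ] chute [174.5  -2.4 141.5] F [-0.2 -0.1  0.1] g 0.879 t 7.925
```

View pics/w3.png

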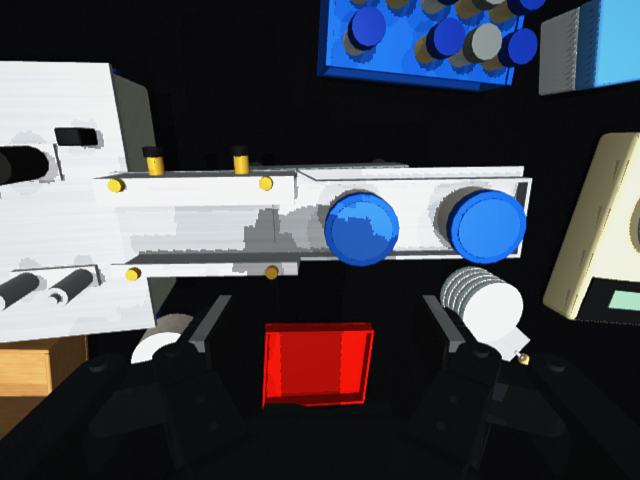

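```bash
python3 - <<'E'
from h import *
P,R,o=st();p,d=manip.camera("wrist"); T=(cloud("wrist",d)-P)@R.as_matrix()*1000
q=T[(d>0)&(d<.2)&(abs(T[...,2])<25)]
for y in range(-96,0,6):
    s=q[(q[:,1]>=y)&(q[:,1]<y+6)]
    l=s[s[:,0]<0];r=s[s[:,0]>0]
    if len(l)>5 and len(r)>5: print(y,np.percentile(l[:,0],[2,98]).round(),np.percentile(r[:,0],[2,98]).round())
E
```

```text
-96 [-67.  -5.] [ 6. 69.]
-90 [-67. -37.] [39. 69.]
-84 [-67. -34.] [36. 69.]
-78 [-64. -37.] [39. 66.]
-72 [-47. -36.] [38. 49.]
-66 [-49. -36.] [38. 51.]
-60 [-50. -36.] [38. 52.]
-54 [-50. -36.] [38. 52.]
-48 [-50. -36.] [38. 52.]
-42 [-49. -36.] [38. 51.]
-36 [-42. -36.] [38. 44.]
```

```bash

python3 -m pendant '{"offset":[[0.138,0.1,0.015],[0.138,0.3,0.015],[0.138,0.5,0.015],[0.138,0.65,0.015],[0.138,0.75,0.015],[0.138,0.815,0.015],[0.138,0.815,0.015]],"turn":[[0,0,0],[0,0,0],[0,0,0],[0,0,0],[0,0,0],[0,0,0],[0,0,0]]}'
sed -i 's/^go(.*/go(ch(202,0.5,-22),RP)/' look.py
python3 look.py top;python3 look.py scene
```

```text
clock: 8.85
position: [0.6422, -0.1797, 0.1418]
ee_rot: [0.572, -0.415, 0.509, -0.492]
ft_force: [-0.2, -0.5, -0.4]
grip_width: 0.876
lid 743 [[276.7, -26.6, 36.3], [303.0, -0.7, 41.6], [328.3, 24.9, 45.2]]
off [-0.001  0.007 -0.003] turn [-0.002 -0.004  0.   ] chute [202.2   1.2 -20.7] F [0.2 0.7 0.8] g 0.88 t 8.9
lid 572 [[270.0, -20.5, 32.4], [297.9, 11.7, 41.3], [327.1, 33.2, 59.8]]
lid 608 [[171.3, -19.0, 31.7], [198.5, 11.5, 41.4], [227.5, 31.0, 71.9]]
off [-0.001  0.009 -0.005] turn [-0.003 -0.004  0.001] chute [202.2   1.5 -20.2] F [ 0.  -0.4  0.2] g 0.881 t 8.95
```

Pot unmoved, no contact forces. Close.

```bash

python3 -m pendant '{"offset":[[0,0.005,0],[0,0.005,0],[0,0.005,0],[0,0.005,0],[0,0.005,0],[0,0.005,0]],"turn":[[0,0,0],[0,0,0],[0,0,0],[0,0,0],[0,0,0],[0,0,0]]}' 20 40
python3 -m pendant '{"offset":[[0,-0.05,0],[0,-0.15,0],[0,-0.3,0],[0,-0.5,0],[0,-0.7,0],[0,-0.7,0]],"turn":[[0,0,0],[0,0,0],[0,0,0],[0,0,0],[0,0,0],[0,0,0]]}'
python3 look.py scene pics/s4.png
```

```text
clock: 9.7
position: [0.6437, -0.1794, 0.1437]
ee_rot: [0.571, -0.414, 0.51, -0.492]
ft_force: [-1.0, 1.2, 6.5]
grip_width: 0.695
clock: 10.45
position: [0.641, -0.1539, 0.2867]
ee_rot: [0.57, -0.412, 0.512, -0.494]
ft_force: [0.2, 0.0, -1.2]
grip_width: 0.692
lid 601 [[272.6, -22.0, 32.2], [297.5, 9.6, 41.3], [326.3, 32.8, 43.7]]
off [-0.002  0.724 -0.015] turn [-0.01  -0.004  0.003] chute [202.1   2.3 122.9] F [ 0.3 -1.1 -1.1] g 0.692 t 10.5
```

View pics/s4.png

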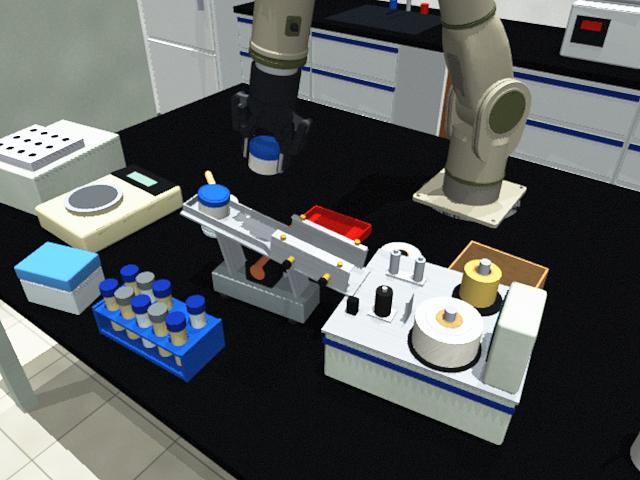

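The pot is held upright above the chute, at px (264,155). The waiting pot at (213,197) hasn't moved. Next stop is the tray.

```bash
cat >> h.py <<'E'
RV=np.stack([[np.sin(a),-np.cos(a),0],[0,0,-1],[np.cos(a),np.sin(a),0]],1)
E
python3 -c "
from h import *
print(tochute([.6437,-.1794,.1437]))
go([.38,-.198,.26],RV);go([.38,-.198,-.012],RV)"
```

```text
[202.4   2.2 -19.8]
off [ 0.012  0.113 -1.32 ] turn [-0.011 -0.003  0.225] chute [202.1   2.3 122.9] F [ 0.3 -1.1 -1.1] g 0.692 t 10.5
off [-0.227  1.452 -1.331] turn [-0.011 -0.003  0.225] chute [202.1   2.3 122.9] F [ 0.3 -1.1 -1.1] g 0.692 t 10.5
```

```bash

python3 -m pendant '{"offset":[[0,0,-0.15],[0,0,-0.35],[0,0.05,-0.6],[0.01,0.1,-0.85],[0.01,0.1,-1],[0.01,0.1,-1],[0.01,0.1,-1]],"turn":[[0,0,0],[0,0,0.08],[0,0,0.16],[0,0,0.225],[0,0,0.225],[-0.01,0,0.225],[-0.01,0,0.225]]}'
python3 - <<'E'
from h import *
go([.38,-.198,.02],RV)
p,d=manip.camera("top"); X=cloud("top",d); h=cv2.cvtColor(p,cv2.COLOR_RGB2HSV).astype(int)
m=((h[...,0]<5)|(h[...,0]>175))&(h[...,1]>180)&(X[...,0]<.46)&(X[...,0]>.25)&(X[...,1]<-.05)&(d>0)&(X[...,2]>.018)
q=X[m];print("rim",len(q),q.min(0),q.max(0))
r=cv2.minAreaRect((q[:,:2]*1000).astype(np.float32));print(r)
E
```

```text
clock: 11.38
position: [0.4435, -0.1878, 0.2629]
ee_rot: [-0.534, 0.463, -0.464, 0.534]
ft_force: [0.9, 0.3, -0.7]
grip_width: 0.691
off [ 0.006  1.214 -0.322] turn [-0.001 -0.003 -0.   ] chute [ 203.2 -197.2  101.1] F [ 0.9  0.3 -0.7] g 0.691 t 11.375
rim 191 [ 0.31130253 -0.17696364  0.01813685] [ 0.44313706 -0.11537117  0.34345134]
((377.0778503417969, -148.2123260498047), (130.24185180664062, 62.215110778808594), 2.061657428741455)
```

```bash

python3 -m pendant '{"offset":[[0,0.1,-0.2],[0.005,0.3,-0.32],[0.005,0.55,-0.32],[0.005,0.8,-0.32],[0.005,0.95,-0.32],[0.005,1,-0.32],[0.005,1,-0.32]],"turn":[[0,0,0],[0,0,0],[0,0,0],[0,0,0],[0,0,0],[0,0,0],[0,0,0]]}'
python3 - <<'E'
from h import *
go([.38,-.198,-.016],RV)
p,d=manip.camera("wrist");cv2.imwrite("pics/w5.png",p[:,:,::-1])
E
```

```text
clock: 12.3
position: [0.3812, -0.197, 0.0629]
ee_rot: [-0.534, 0.463, -0.463, 0.535]
ft_force: [-1.0, 0.8, 0.3]
grip_width: 0.69
off [ 0.004  0.395 -0.007] turn [-0.001 -0.001 -0.002] chute [ 168.7 -260.2  -95.8] F [-1.   0.8  0.3] g 0.69 t 12.3
```

View pics/w5.png

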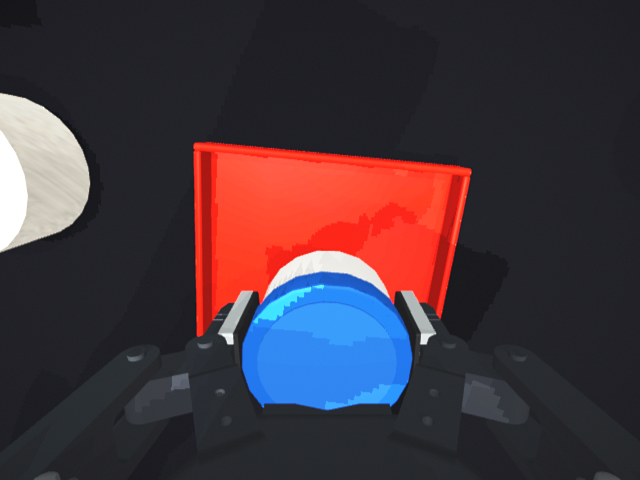

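The pot is centred over the tray (lid near px (327,345), tray spanning px columns 195 to 470). Lowering gently.

```bash

python3 -m pendant '{"offset":[[0,0.1,0],[0,0.2,0],[0,0.28,0],[0,0.32,0],[0,0.345,0],[0,0.36,0],[0,0.37,0],[0,0.37,0]],"turn":[[0,0,0],[0,0,0],[0,0,0],[0,0,0],[0,0,0],[0,0,0],[0,0,0],[0,0,0]]}'
python3 -m pendant '{"offset":[[0,0.01,0],[0,0.02,0],[0,0.02,0]],"turn":[[0,0,0],[0,0,0],[0,0,0]]}'
```

```text
clock: 13.35
position: [0.3818, -0.1974, -0.0103]
ee_rot: [-0.534, 0.463, -0.463, 0.535]
ft_force: [0.5, -0.8, -1.1]
grip_width: 0.694
clock: 13.72
position: [0.3816, -0.1973, -0.0145]
ee_rot: [-0.534, 0.463, -0.463, 0.535]
ft_force: [1.2, -0.4, -1.1]
grip_width: 0.691
```

```bash

python3 -m pendant '{"offset":[[0,0.005,0],[0,0.01,0],[0,0.01,0]],"turn":[[0,0,0],[0,0,0],[0,0,0]]}'
python3 -m pendant '{"offset":[[0,0.005,0],[0,0.01,0],[0,0.01,0]],"turn":[[0,0,0],[0,0,0],[0,0,0]]}'
```

```text
clock: 14.1
position: [0.3816, -0.1974, -0.0159]
ee_rot: [-0.534, 0.463, -0.463, 0.535]
ft_force: [-7.6, 3.1, 13.7]
grip_width: 0.691
clock: 14.48
position: [0.3816, -0.1974, -0.016]
ee_rot: [0.535, -0.463, 0.463, -0.534]
ft_force: [-15.5, 7.6, 41.1]
grip_width: 0.694
```

```bash

python3 -m pendant '{"offset":[[0,0,0],[0,0,0]],"turn":[[0,0,0],[0,0,0]]}'
python3 -m pendant '{"offset":[[0,0,0],[0,0,0],[0,0,0],[0,0,0]],"turn":[[0,0,0],[0,0,0],[0,0,0],[0,0,0]]}' 90
python3 -m pendant '{"offset":[[0,-0.1,0],[0,-0.3,0],[0,-0.5,0],[0,-0.8,0],[0,-1,0],[0,-1,0],[0,-1,0]],"turn":[[0,0,0],[0,0,0],[0,0,0],[0,0,0],[0,0,0],[0,0,0],[0,0,0]]}'
python3 - <<'E'
from h import *
p,d=manip.camera("wrist");X=cloud("wrist",d);h=cv2.cvtColor(p,cv2.COLOR_RGB2HSV).astype(int)
for B in blobs((abs(h[...,0]-107)<12)&(h[...,1]>150)&(d>0)&(X[...,2]<.1),300): print("lid",np.percentile(X[B],[2,50,98],axis=0).round(3).tolist())
# roll from initial top view: ring top surface
z=np.load("pics/top0.npz");p=z["p"];d=z["d"];X=cloud("top",d)
m=(d>0)&(abs(X[...,2]-.182)<.006)&(X[...,0]>.45)&(X[...,0]<.58)&(X[...,1]>.14)&(X[...,1]<.26)
q=X[m]; print(len(q),q.mean(0),cv2.minEnclosingCircle((q[:,:2]*1000).astype(np.float32)))
m2=(d>0)&(abs(X[...,2]-.2)<.006)&(X[...,0]>.48)&(X[...,0]<.56)&(X[...,1]>.16)&(X[...,1]<.26); print("tip",X[m2].mean(0))
go([.515,.208,.35],RV)
E
```

```text
clock: 14.72
position: [0.3818, -0.1975, -0.0158]
ee_rot: [0.535, -0.463, 0.463, -0.534]
ft_force: [-2.2, 0.8, 7.0]
grip_width: 0.688
clock: 15.22
position: [0.3818, -0.1975, -0.0159]
ee_rot: [0.535, -0.463, 0.463, -0.534]
ft_force: [0.4, -0.5, -0.5]
grip_width: 0.897
clock: 16.1
position: [0.3814, -0.1972, 0.1834]
ee_rot: [0.535, -0.463, 0.463, -0.534]
ft_force: [0.7, -0.1, -1.0]
grip_width: 0.898
lid [[0.354, -0.225, 0.044], [0.381, -0.198, 0.046], [0.406, -0.172, 0.048]]
625 [0.52513377 0.20965364 0.18109078] ((526.0556030273438, 211.2789764404297), 30.395370483398438)
tip [0.52687416 0.21168751 0.20040217]
off [-1.91  -0.836  0.949] turn [ 0.002 -0.001 -0.   ] chute [ 189.6 -260.2   22.4] F [-0.8 -0.2 -0.5] g 0.902 t 16.15
```

The lid sits at z = 0.046 and level, so the pot stands on the tray floor. Next is the roll.

```bash

python3 -m pendant '{"offset":[[-0.1,-0.25,0],[-0.3,-0.5,0.1],[-0.55,-0.7,0.25],[-0.8,-0.7,0.4],[-0.95,-0.7,0.5],[-0.95,-0.7,0.5]],"turn":[[0,0,0],[0,0,0],[0,0,0],[0,0,0],[0,0,0],[0,0,0]]}' 100 40
python3 -m pendant '{"offset":[[-0.25,0,0.12],[-0.5,0,0.25],[-0.75,0,0.38],[-0.95,0,0.48],[-0.95,0,0.48],[-0.95,0,0.48]],"turn":[[0,0,0],[0,0,0],[0,0,0],[0,0,0],[0,0,0],[0,0,0]]}'
python3 - <<'E'
from h import *
z=np.load("pics/top0.npz");d=z["d"];X=cloud("top",d)
q=X[(d>0)&(X[...,2]>.19)&(X[...,1]>.235)&(X[...,0]>.45)&(X[...,1]<.4)];print("screen",q.min(0),q.max(0),q[np.argsort(np.hypot(q[:,0]-.526,q[:,1]-.211))[:3]])
P,R,o=st();p,d=manip.camera("wrist");X=cloud("wrist",d);cv2.imwrite("pics/w6.png",p[:,:,::-1])
s=(d>0)&(X[...,0]>.45)&(X[...,0]<.6)&(X[...,1]>.15)&(X[...,1]<.27)
for lo,hi in((.176,.188),(.195,.208)):
    q=X[s&(X[...,2]>lo)&(X[...,2]<hi)]
    if len(q)>5: print(len(q),q.mean(0),cv2.minEnclosingCircle((q[:,:2]*1000).astype(np.float32)))
go([.526,.211,.118],RV)
E
```

```text
clock: 16.9
position: [0.4536, 0.0085, 0.3217]
ee_rot: [0.536, -0.463, 0.46, -0.535]
ft_force: [-0.2, 0.5, -0.3]
grip_width: 0.994
clock: 17.65
position: [0.5205, 0.2094, 0.3207]
ee_rot: [0.536, -0.463, 0.46, -0.535]
ft_force: [0.6, -1.3, -0.3]
grip_width: 1.001
screen [0.5883091  0.27023721 0.19001072] [0.69372318 0.33527965 0.24391059] [[0.59562279 0.27463384 0.19149812]
 [0.59660074 0.27404495 0.23453662]
 [0.59783094 0.27320073 0.20654888]]
2818 [0.52786947 0.2120787  0.18242692] ((526.5888061523438, 212.0560302734375), 29.836790084838867)
352 [0.52829254 0.21340423 0.20205476] ((527.6765747070312, 213.32496643066406), 8.834274291992188)
off [-0.005  1.016  0.032] turn [ 0.005  0.004 -0.002] chute [-162.5  -64.1  224.8] F [ 0.2 -0.6 -0.4] g 1.0 t 17.7
```

View pics/w6.png

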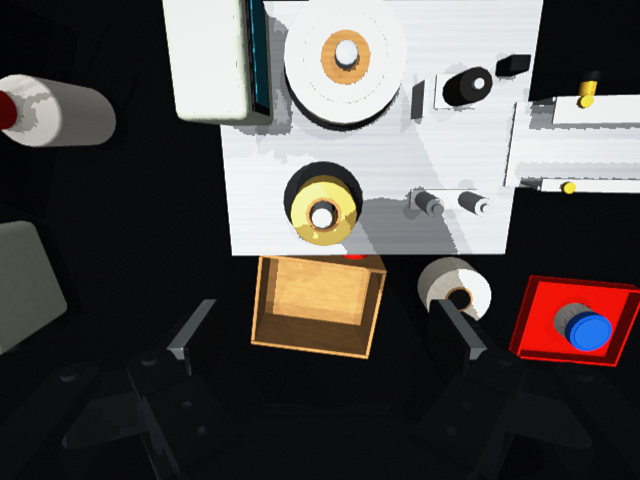

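```bash

python3 -m pendant '{"offset":[[-0.014,0.2,0.038],[-0.014,0.4,0.038],[-0.014,0.6,0.038],[-0.014,0.75,0.038],[-0.014,0.88,0.038],[-0.014,0.96,0.038],[-0.014,1,0.038],[-0.014,1,0.038]],"turn":[[0,0,0],[0.005,0.004,0],[0.005,0.004,0],[0.005,0.004,0],[0.005,0.004,0],[0.005,0.004,0],[0.005,0.004,0],[0.005,0.004,0]]}'
```

```text
clock: 18.7
position: [0.5272, 0.2125, 0.1214]
ee_rot: [-0.534, 0.463, -0.463, 0.535]
ft_force: [0.6, 0.0, 0.9]
grip_width: 1.003
```

```bash

python3 -m pendant '{"offset":[[0,0,0],[0,0,0],[0,0,0],[0,0,0],[0,0,0],[0,0,0],[0,0,0]],"turn":[[0,0,0],[0,0,0],[0,0,0],[0,0,0],[0,0,0],[0,0,0],[0,0,0]]}' 20 40
python3 -m pendant '{"offset":[[0,-0.05,0],[0,-0.15,0],[0,-0.25,0],[0,-0.35,0],[0,-0.45,0],[0,-0.55,0],[0,-0.6,0],[0,-0.6,0]],"turn":[[0,0,0],[0,0,0],[0,0,0],[0,0,0],[0,0,0],[0,0,0],[0,0,0],[0,0,0]]}'
python3 - <<'E'
from h import *
p,d=manip.camera("scene");cv2.imwrite("pics/s7.png",p[:,:,::-1])
go([.378,.208,.24],RV);go([.378,.208,.025],RV)
z=np.load("pics/top0.npz");p=z["p"];d=z["d"];X=cloud("top",d)
q=X[(d>0)&(abs(X[...,2]-.084)<.006)&(X[...,0]<.46)&(X[...,0]>.29)&(X[...,1]>.09)&(X[...,1]<.31)];print("box rim",cv2.minAreaRect((q[:,:2]*1000).astype(np.float32)))
E
```

```text
clock: 19.58
position: [0.5277, 0.2127, 0.1226]
ee_rot: [-0.534, 0.463, -0.463, 0.535]
ft_force: [-0.5, -1.6, 6.7]
grip_width: 0.702
clock: 20.58
position: [0.5277, 0.2127, 0.2431]
ee_rot: [-0.534, 0.463, -0.463, 0.535]
ft_force: [0.0, -0.6, -1.1]
grip_width: 0.699
off [-0.084  0.011 -0.743] turn [-0.001 -0.001 -0.001] chute [-178.8  -57.   147.6] F [ 0.1  0.8 -1.6] g 0.701 t 20.625
off [-0.083  1.086 -0.744] turn [-0.001 -0.001 -0.001] chute [-178.8  -57.   147.6] F [ 0.1  0.8 -1.6] g 0.701 t 20.625
box rim ((386.6113586425781, 203.89578247070312), (168.6783905029297, 140.43075561523438), 89.7029800415039)
```

View pics/s7.png

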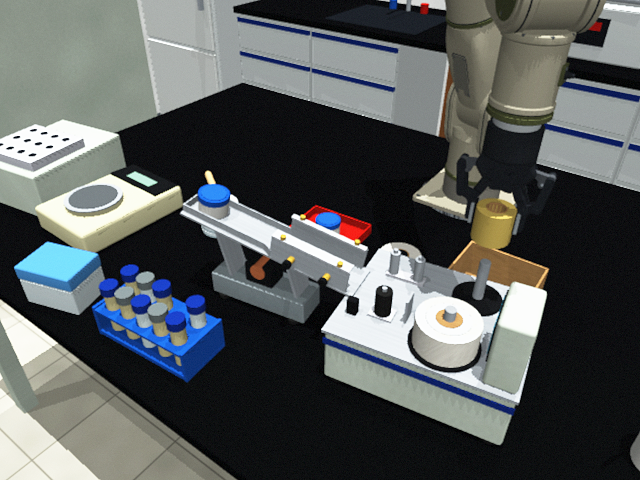

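The roll hangs in the jaws at px (493,222), clear of the spindle tip at (484,265). On to the box.

```bash

python3 -m pendant '{"offset":[[0,-0.05,-0.1],[-0.03,-0.05,-0.3],[-0.06,-0.05,-0.5],[-0.08,0,-0.68],[-0.08,0.05,-0.735],[-0.08,0.1,-0.735],[-0.08,0.1,-0.735]],"turn":[[0,0,0],[0,0,0],[0,0,0],[0,0,0],[0,0,0],[0,0,0],[0,0,0]]}'
python3 - <<'E'
from h import *
go([.38,.207,.025],RV)
p,d=manip.camera("wrist");cv2.imwrite("pics/w8.png",p[:,:,::-1])
E
```

```text
clock: 21.5
position: [0.3797, 0.2072, 0.2214]
ee_rot: [-0.534, 0.464, -0.463, 0.535]
ft_force: [0.4, 0.1, -0.8]
grip_width: 0.704
off [0.002 0.982 0.002] turn [ 0.001 -0.001 -0.002] chute [-197.9 -204.   129.8] F [ 0.4  0.1 -0.8] g 0.704 t 21.5
```

View pics/w8.png

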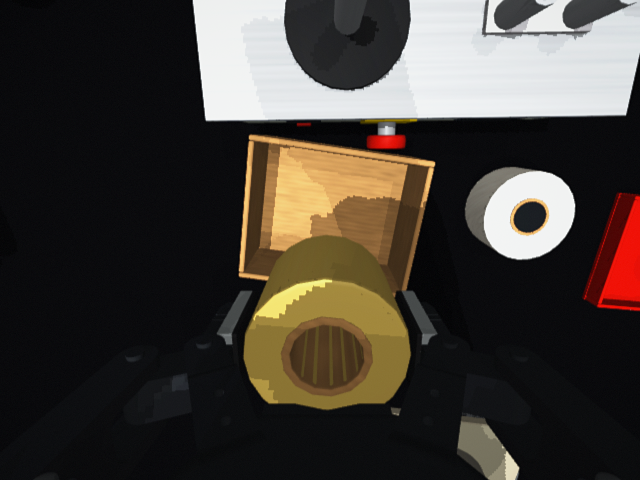

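```bash

python3 -m pendant '{"offset":[[0,0.2,0],[0,0.4,0],[0,0.6,0],[0,0.75,0],[0,0.87,0],[0,0.94,0],[0,0.97,0],[0,0.97,0]],"turn":[[0,0,0],[0,0,0],[0,0,0],[0,0,0],[0,0,0],[0,0,0],[0,0,0],[0,0,0]]}'
python3 -m pendant '{"offset":[[0,0.03,0],[0,0.06,0],[0,0.06,0]],"turn":[[0,0,0],[0,0,0],[0,0,0]]}'
```

```text
clock: 22.55
position: [0.3801, 0.2082, 0.0282]
ee_rot: [-0.534, 0.464, -0.462, 0.535]
ft_force: [-0.2, -0.2, -0.2]
grip_width: 0.701
clock: 22.92
position: [0.3799, 0.208, 0.0159]
ee_rot: [-0.534, 0.464, -0.462, 0.535]
ft_force: [-0.9, -0.1, -0.3]
grip_width: 0.701
```

Roll bottom should be about 14 mm above the box floor. Going 8 mm lower, then releasing and rising.

```bash

python3 -m pendant '{"offset":[[0,0.02,0],[0,0.04,0],[0,0.04,0]],"turn":[[0,0,0],[0,0,0],[0,0,0]]}'
python3 -m pendant '{"offset":[[0,0,0],[0,0,0],[0,0,0],[0,0,0]],"turn":[[0,0,0],[0,0,0],[0,0,0],[0,0,0]]}' 88
python3 -m pendant '{"offset":[[0,-0.1,0],[0,-0.3,0],[0,-0.5,0],[0,-0.8,0],[0,-1,0],[0,-1,0],[0,-1,0]],"turn":[[0,0,0],[0,0,0],[0,0,0],[0,0,0],[0,0,0],[0,0,0],[0,0,0]]}'
python3 -m pendant '{"offset":[[0,-0.1,-0.1],[0,-0.3,-0.2],[0,-0.4,-0.2],[0,-0.4,-0.2]],"turn":[[0,0,0],[0,0,0],[0,0,0],[0,0,0]]}'
python3 - <<'E'
from h import *
o0=np.load("pics/top0.npz")
p,d=manip.camera("wrist");cv2.imwrite("pics/w9.png",p[:,:,::-1])
for n in("scene",):
    p,d=manip.camera(n);cv2.imwrite("pics/s9.png",p[:,:,::-1])
    z=np.load("pics/scene0.npz")
    for nm,pp,dd in(("before",z["p"],z["d"]),("now",p,d)):
        X=cloud(n,dd);h=cv2.cvtColor(pp,cv2.COLOR_RGB2HSV).astype(int)
        for B in blobs((abs(h[...,0]-107)<12)&(h[...,1]>150)&(dd>0)&(X[...,0]<.72)&(X[...,0]>.2)&(X[...,2]<.4),100):print(nm,"lid",np.median(X[B],0).round(4))
p,d=manip.camera("top")
for nm,dd in(("before",o0["d"]),("now",d)):
    X=cloud("top",dd)
    for k,lo,hi,zz in(("spare",(.34,-.06),(.47,.07),.05),("petri",(.43,-.5),(.58,-.36),.068),("roll",(.32,.135),(.435,.28),.06)):
        q=X[(dd>0)&(X[...,0]>lo[0])&(X[...,0]<hi[0])&(X[...,1]>lo[1])&(X[...,1]<hi[1])&(abs(X[...,2]-zz)<.01)]
        if len(q)>20:print(nm,k,len(q),np.median(q,0).round(3))
E
```

```text
clock: 23.3
position: [0.3796, 0.208, 0.0076]
ee_rot: [-0.534, 0.464, -0.462, 0.535]
ft_force: [0.4, 0.8, -0.9]
grip_width: 0.698
clock: 23.8
position: [0.3797, 0.208, 0.0077]
ee_rot: [-0.534, 0.464, -0.462, 0.535]
ft_force: [0.4, -0.6, -0.0]
grip_width: 0.881
clock: 24.68
position: [0.3797, 0.2072, 0.207]
ee_rot: [-0.534, 0.464, -0.462, 0.534]
ft_force: [1.4, 1.1, -0.7]
grip_width: 0.877
clock: 25.18
position: [0.3403, 0.2014, 0.2869]
ee_rot: [-0.534, 0.464, -0.462, 0.534]
ft_force: [-0.4, 0.4, -1.1]
grip_width: 0.878
before lid [ 0.6608 -0.2623  0.22  ]
before lid [ 0.6212 -0.0611  0.1851]
before lid [0.7066 0.2706 0.0968]
now lid [ 0.6605 -0.2619  0.2199]
now lid [ 0.3858 -0.1922  0.0453]
now lid [0.7065 0.271  0.0966]
before spare 1390 [0.406 0.005 0.05 ]
before petri 1501 [ 0.508 -0.425  0.07 ]
before roll 207 [0.365 0.275 0.061]
now spare 1394 [0.406 0.005 0.05 ]
now petri 1505 [ 0.508 -0.425  0.07 ]
now roll 693 [0.38  0.209 0.06 ]
```

View pics/w9.png

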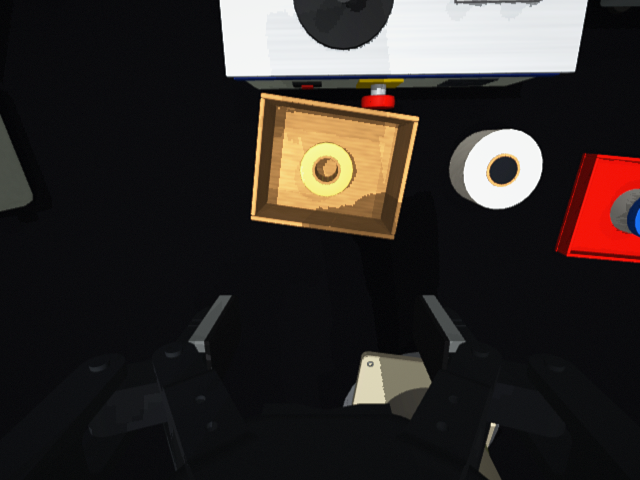

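The roll stands in the box at px (327,169) and the pot is in the tray at the right edge. The hand is clear of everything, so I'm handing in.

```bash
python3 -c "
from workcell import manip
print(manip.hand_in())"
```

```text
the job is handed in; nothing more can be done
None
```

I finished the job and handed it in at about 25 s of robot time. The interface gives no verdict, so these are my own last checks.

- **Jammed pot:** I pushed it up the chute with the shut fingers, using about 3 N, to roughly 203 mm, then lifted it out and set it in the red tray. Its lid reads level at about 45–46 mm above the bench, which fits a 42 mm pot standing on a 4 mm tray floor, near the tray's centre.
- **Roll of waste paper:** It came straight up off the spindle and now stands upright in the cardboard box, with its top at about 60 mm, below the 85 mm rim.
- **Things to leave alone:** The waiting pot shows less than 1 mm of movement. The spare roll and Petri stack show none.

Two things were not as expected:
- **Finger length:** The fingers are about 22 mm shorter than the stated TCP implies. Depth from two cameras showed it, and so did the lack of contact on the way down, so I allowed for it.
- **Force in the tray:** The last step down into the tray overshot, and the wrist force reached 41 N briefly with the pot already on the tray floor. I eased off before releasing. That is well under the 120 N wrist limit, and the load went through the gripped pot. I don't expect it to count against the 40 N limit for the arm or gripper body, but I could not confirm that.

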